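Pin the spring-loaded draw bar into the clevis of the bench pull rig

TASK

Couple the bench pull rig: stand the red-handled pin in the hole of the clevis' upper ear, slide the spring-loaded draw bar into the clevis until the pin drops into the bar's hidden eye, then press the pin down until its collar is fully home on the clevis. Work gently (never force pin, bar and clevis against each other), leave the bar hanging on the pin, and leave the cup, the blue box and the purple-capped bottle where they stand.

Things in the scene. Friction and masses are not known exactly. Their poses are not given: they have to be found in the camera images.
- rig: Bench pull rig fixed to the bench, blue base plate 190x70x12 mm. Origin: on the bench under the pin bore; x is the sliding axis, from handle post to clevis, z up. Aluminium clevis: two level ears joined by a web on the +x side, each x = -20 to +56 mm, 46 mm wide; lower ear z = 12 to 26, gap, upper ear z = 42 to 62. One vertical 13.6 mm bore goes through both ears at x = y = 0.
- bore_mouth (a point): Centre of the bore at the top face of the upper ear, 62 mm above the bench; axes as the rig's.
- catch_ball (a point): On the bore axis in the lower ear, 22.5 mm above the bench, where two opposed spring balls stick out of the bore's wall. A pin that falls into the bore stops on the balls with about 5 to 9 mm still to go; a steady downward push of some 5 to 20 N snaps it past.
- barrel_end (a point): Centre of the handle-side end of the grey spring barrel that guides the bar: 28 mm diameter, 44 mm long towards the clevis, axis 34 mm and top 48 mm above the bench.
- draw_bar: Sliding draw bar with a black upright handle post, 14 mm diameter. Origin on the bar's axis, 34 mm above the bench, under the post. It slides only along the rig's x: at rest at rig x = -140 mm, it can be pushed 32 mm towards the clevis. A spring pushes it back (2 N at rest, 4 N at the end, friction 0.5 N), so it returns when let go.
- post_top (a point): Centre of the top of the bar's handle post, 68 mm above the bar's axis (102 mm above the bench).
- tongue_entry (a point): Point on the bar's axis 70 mm ahead of the post. The bar ends in a flat steel tongue (12 mm thick, top 40 mm above the bench, 32 mm wide) that always covers the bore inside the clevis. Its 14 mm eye hole is NOT measured: the tongue's length differs each time, and the eye comes under the bore after the bar is pushed somewhere between 8 and 24 mm from rest.
- pin: Loose clevis pin, 50 to 80 g, z up its length, origin at its tip centre: steel shank 12 mm diameter, 47 mm long (last 4 mm taper to 7 mm), dark collar 24 mm diameter at 47 to 52 mm, red grip 14 mm diameter at 52 to 94 mm. Starts upright in its stand, collar on the stand (tip 5 mm above the bench). Standing in the upper ear on the tongue its tip is 40 mm above the bench; fully home (collar on the ear) 15 mm.
- pin_tip (a point): The pin's tip centre (its origin). With the pin standing in the upper ear, it drops into the eye by its own weight as the bar is pushed slowly (about 10 mm/s) past it, the tip sinking from 40 to below 30 mm; it then blocks the bar, felt as a sudden rise of the push force. Pushing on beyond that (over some 10 N) jams it.
- pin_stand: Grey block 46x46x52 mm fixed to the bench, with a 14 mm hole from the top, 49 mm deep, in which the pin starts. Origin at the centre of the underside.
- pin_top (a point): Centre of the top face of the pin's red grip, 94 mm above the tip.
- cup: Bystander: specimen cup with red lid, 50 mm diameter, 59 mm high; origin under its centre.
- kit_box: Bystander: small blue carton 45x60x50 mm; origin under its centre.
- stain_bottle: Bystander: white bottle with purple cap, 44 mm diameter, 98 mm high; origin under its centre.
Not all that is in view belongs to the job. There is more than one size of the pin; the job needs the largest.

How it is judged:
On the way, in this order (a step that is already met when the one before it is completed fails the run):
1. the pin stands in the bore of the upper ear, its tip on the bar's tongue (horizontal distance between pin_tip and bore_mouth below 0.004 m and height (world z) of pin_tip between 0.037 and 0.046 m), for 0.2 s.
2. the pin has dropped into the eye of the draw bar (horizontal distance between pin_tip and bore_mouth below 0.004 m and height (world z) of pin_tip below 0.034 m and x of draw_bar in the frame of rig above -0.135 m), for 0.2 s.
At the end, for the whole second after the job is handed in: The pin is upright (within 0.1 rad) through upper ear, eye and lower ear, its collar within 2.5 mm of the upper ear (tip lower than 17.5 mm above the bench) and its tip within 4 mm of the bore axis; the draw bar is held by it more than 5 mm forward of its rest position; the pin is at rest (height (world z) of pin_tip below 0.0175 m and horizontal distance between pin_tip and bore_mouth below 0.004 m and angle between pin's own z axis and vertical below 0.1 rad and x of draw_bar in the frame of rig above -0.135 m and linear speed of pin below 0.02 m/s); the robot touches nothing.
It fails at once if the pin and the draw bar are jammed against each other with more than 15 N (contact force between pin and draw_bar above 15 N).
It fails at once if the contact forces between the pin and all of the rig (ears, balls and bar, added up) exceed 60 N (contact force between pin and rig above 60 N).
It fails at once if the cup, the blue box or the purple-capped bottle is moved more than 30 mm (distance of any of cup, kit_box, stain_bottle from where it was at the start of the episode above 0.03 m).
It also fails if it takes over 54 s, if anything falls off the work surface, if the arm or the gripper's body presses on something with over 40 N, if the wrist force passes 120 N, or if a joint passes its speed limit or range.

ROBOT

A 6-joint arm with a two-finger parallel gripper is mounted at the origin on the work surface; the furniture and walls round the work are solid. World frame = base frame: x ahead of the robot, y to its left, z up, the work surface at z = 0. Lengths are in m, angles in rad, forces in N, time in s.
With the tool pointing down it reaches from about 0.35 to 0.775 m from the base axis. Payload 5.5 kg.
Tool frame: the origin (TCP) lies midway between the tips of the shut fingers; the grasp point (between the pads) lies 19 mm behind it (env.hold_point_z is the distance from the TCP to the grasp point, in m); x points along the fingers, y is the direction in which the jaws open and shut, and the axes are right-handed (so a half turn about x gives the same grasp; the last joint's range is limited). The gripper opens to 85 mm and grips with 20 to 120 N. Pads are 22 mm wide; open, the fingers measure 114 mm over their backs; the gripper's body (76 mm by 85 mm) begins 54 mm behind the grasp point. The pads swing forward as they close: fully open they stand 13 mm farther back than shut.
Start: joints at [-1.303, 0.313, 0.046, 1.304, 0, 1.431], TCP at [0.228, -0.528, 0.231] pointing down, gripper open.
Joint ranges: [-2.76, 2.76], [-0.86, 1.69], [-1.03, 1.26], [-2.2, 2.34], [-1.47, 1.5], [-3.14, 3.14]. Speed limits (rad/s): [2.57, 2.57, 3.14, 3.14, 3.14, 3.14].

INTERFACE

Orientations are given as a unit quaternion [w, x, y, z].
In Python, from workcell import env, eyes, job gives the robot as it stands.
- The arm moves only by the tool drive_tool, never from a script. Its argument "increments" is text: rows parted by semicolons, each of 7 numbers parted by spaces: the turn, a rotation vector about the tool's x, y, z in rad, then the shift along the tool's x, y, z in m, then the opening, from 0 (shut) to 1 (fully open). A call has 1 to 12 rows; each row is the pose to reach, as a shift and turn from the pose commanded when the call began, along the tool's axes at that moment; what a row does not reach only later rows make up. A row lasts 1/8 s, in which the tool goes at most 62.5 mm and 10.7 degrees, less where a joint would pass 70% of its speed; a pose out of reach is approached as far as the arm can. A call with a gripper value outside its range is refused whole. The fingers move at their own pace and stop on an object; "newtons" is the grip in N (left out, the last holds). Time passes only in rows, so rows that repeat a pose let the fingers close. It gives the time, the measured TCP pose, the force and the opening at its end, in the units of the state.
- env.get_state(): the state, without advancing time (a new reading comes with each control period).
- eyes.read_camera(name): name is "scene" or "top" or "wrist"; returns the picture (420x560x3 uint8, red, green, blue); there is no depth.
- eyes.camera_info(name): a dict with "camera_matrix" (3x3 intrinsics, pixels), "origin" and "attitude" of the camera in the world. Camera axes: x right, y up, looking along -z (the intrinsics and any distortion apply to the point x, -y, -z); pixel columns grow to the right and rows downward; lengths in m; the calibration is good to about 2 mm. A picture is of the moment at which its call begins: read the wrist's pose just before it. camera_info takes no time and is no camera call; for the wrist camera it gives the pose at the moment of the call.
- job.hand_in(): hands the job in, once; it reports no verdict.
The state is a dict: "clock": time; "joint_pos": joint angles; "qvel": joint speeds; "tau": joint torques, N m; "tcp_pos": TCP position; "orientation": TCP orientation; "wrist_force": force on the tool from outside, world axes, zero at the start; "ft_torque": the same for the moment, N m; "finger_gap": finger opening in m.
Only numpy, scipy, OpenCV 4.12 (cv2) and the standard library are available. Lean on these libraries where they do the work, as an engineer would, in place of code of your own. Each camera call takes 0.05 s, during which the arm holds its last target. There are 200 camera calls.

## Working session

There is one attempt and no reset: what is moved stays moved. The work goes in short steps, Python scripts to look and compute and a tool call to move; the robot and the scene stay as the last step left them, time stands still between calls to the robot, and variables do not carry over. Pictures are saved under pics/ and viewed, and the job is handed in when it is done.

Besides the shell and the picture viewer there is one more tool, called after "Emit:" by a JSON object that holds its "api" and its "payload", one argument or row to a line. drive_tool: Moves the arm, as the interface text tells. Its arguments: {"type":"object","properties":{"increments":{"type":"string"},"newtons":{"type":"number"}},"required":["increments"]}

```bash
mkdir -p pics; ls; cat > h.py <<'E'
import numpy as np, cv2
from workcell import env, eyes, job
def snap(n,f):
    i=eyes.camera_info(n); im=eyes.read_camera(n)
    cv2.imwrite('pics/'+f,im[:,:,::-1]); return im,i
def ray(i,uv):
    K=np.array(i['camera_matrix']);d=np.array(i.get('distortion',np.zeros(5)),float)
    p=cv2.undistortPoints(np.array([[uv]],float),K,d)[0,0]
    A=np.array(i['attitude'],float)
    if A.shape!=(3,3):
        from scipy.spatial.transform import Rotation as R
        A=R.from_quat(A[[1,2,3,0]]).as_matrix()
    return np.array(i['origin']),A@np.array([p[0],-p[1],-1.])
def onz(i,uv,z):
    o,d=ray(i,uv); return o+d*(z-o[2])/d[2]
E
python3 - <<'E'
from h import *
for n in ['scene','top','wrist']:
    im,i=snap(n,n+'0.png'); print(n,i)
print(env.get_state(), env.hold_point_z)
E
```

```text
pics
scene {'camera_matrix': array([[472.28614632,   0.        , 268.54103783],
       [  0.        , 472.28614632, 209.47634022],
       [  0.        ,   0.        ,   1.        ]]), 'origin': array([-0.13660401, -0.82231502,  0.55138614]), 'attitude': array([ 0.78142864,  0.47114111, -0.20419484, -0.35454167])}
top {'camera_matrix': array([[430.88890751,   0.        , 281.58610577],
       [  0.        , 430.88890751, 208.84284127],
       [  0.        ,   0.        ,   1.        ]]), 'origin': array([ 0.24957402, -0.24772063,  1.12308118]), 'attitude': array([-0.67847731, -0.07127385,  0.08027818,  0.72673516])}
wrist {'camera_matrix': array([[312.39813736,   0.        , 279.74108269],
       [  0.        , 312.39813736, 210.89768991],
       [  0.        ,   0.        ,   1.        ]]), 'origin': array([ 0.28653215, -0.50099788,  0.37218913]), 'attitude': array([ 0.82840876, -0.10861124,  0.07225651, -0.54472152])}
{'clock': 0.15, 'joint_pos': array([-1.30260463e+00,  3.13844707e-01,  4.52632970e-02,  1.30358359e+00,
        1.25543287e-05,  1.43118505e+00]), 'qvel': array([ 0.00028425, -0.0030451 ,  0.00188683, -0.0003193 ,  0.00115576,
        0.00196919]), 'tau': array([ 1.31395140e-03, -4.81065667e+01,  2.98814714e+01,  1.40262689e-02,
       -9.00942587e-05,  9.65467876e-06]), 'tcp_pos': array([ 0.22793269, -0.52749782,  0.23061369]), 'orientation': array([-0.14269991, -0.69243155, -0.14366628,  0.69248487]), 'wrist_force': array([ 0.44196628, -0.69395376, -0.11723245]), 'ft_torque': array([-0.01015891, -0.04458381, -0.01322088]), 'finger_gap': 0.08562706249220454} 0.0187
```

View pics/scene0.png

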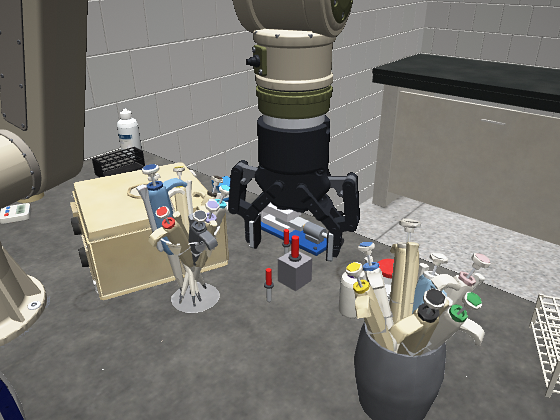

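View pics/top0.png

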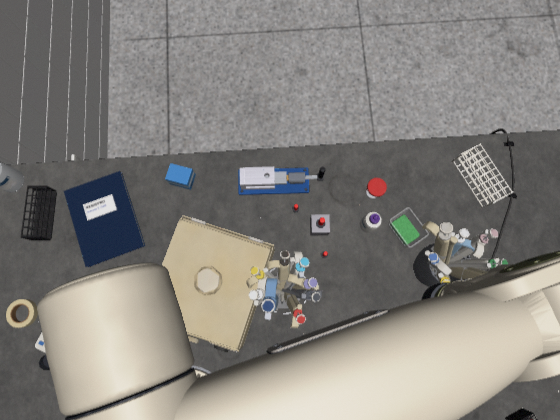

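View pics/wrist0.png

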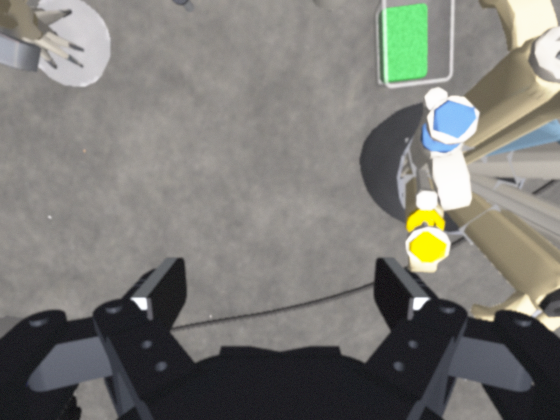

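The scene view shows three red-handled pins. In the top view the candidates are the pin in the grey stand (321,222), two loose smaller pins at (296,207) and (325,254), and the cup's red lid (376,187). The description fits the one in the stand. Next is a close crop to check that, plus measurements.

```bash
python3 - <<'E'
from h import *
t=cv2.imread('pics/top0.png');s=cv2.imread('pics/scene0.png')
a=cv2.resize(t[145:270,225:400],None,fx=4,fy=4,interpolation=cv2.INTER_CUBIC)[:500]
cv2.imwrite('pics/c1.png',a)
cv2.imwrite('pics/c2.png',cv2.resize(s[195:310,220:350],None,fx=5,fy=5,interpolation=cv2.INTER_CUBIC))
i=eyes.camera_info('top')
hsv=cv2.cvtColor(t,cv2.COLOR_BGR2HSV)
m=(((hsv[...,0]<8)|(hsv[...,0]>172))&(hsv[...,1]>150)&(hsv[...,2]>80)).astype(np.uint8)
n,l,st,c=cv2.connectedComponentsWithStats(m)
for k in range(1,n):
    if st[k,4]>5: print(c[k],st[k],onz(i,c[k],.099))
E
```

```text
[376.47794118 186.64705882] [367 178  20  18 272] [ 0.51228868 -0.50574335  0.099     ]
[295.57894737 206.42105263] [294 204   4   6  19] [ 0.47606108 -0.30307866  0.099     ]
[321.78571429 220.67857143] [319 218   6   7  28] [ 0.43649879 -0.36366033  0.099     ]
[324.875  253.3125] [323 251   5   5  16] [ 0.35725511 -0.36396224  0.099     ]
[296.68965517 311.96551724] [294 310   8   7  29] [ 0.22649085 -0.28660957  0.099     ]
[300.75757576 319.36363636] [298 317   7   6  33] [ 0.20930773 -0.29469135  0.099     ]
```

View pics/c1.png

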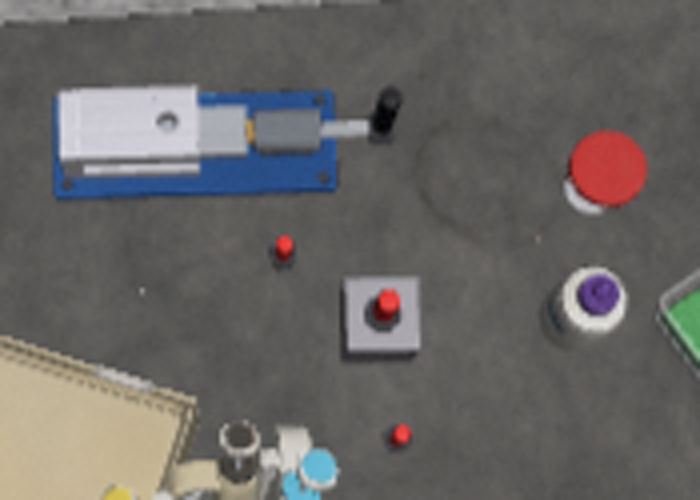

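View pics/c2.png

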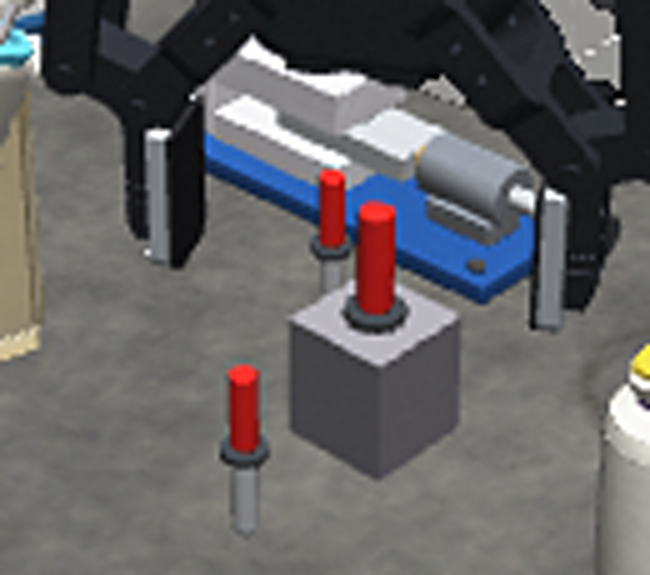

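```bash
python3 - <<'E'
from h import *
i=eyes.camera_info('top')
c=lambda x,y:(225+x/4-.375,145+y/4-.375)
for n,p,z in [('pintop',(389,296),.099),('stand',(382,315),.052),('bore',(167,121),.062),('post',(390,96),.102),('cornA',(60,90),.062),('cornB',(198,87),.062),('cornC',(60,161),.062),('cornD',(199,157),.062),('cup',(608,168),.059),('bottle',(600,293),.098)]:
    print(n,onz(i,c(*p),z).round(4))
a=onz(i,c(390,96),.102)-onz(i,c(167,121),.062);print(np.hypot(a[0],a[1]),np.degrees(np.arctan2(-a[1],-a[0])))
E
```

```text
pintop [ 0.4415 -0.3643  0.099 ]
stand [ 0.4385 -0.3642  0.052 ]
bore [ 0.572  -0.2367  0.062 ]
post [ 0.5666 -0.3758  0.102 ]
cornA [ 0.5974 -0.1693  0.062 ]
cornB [ 0.5934 -0.258   0.062 ]
cornC [ 0.5501 -0.167   0.062 ]
cornD [ 0.5467 -0.2556  0.062 ]
cup [ 0.5226 -0.5162  0.059 ]
bottle [ 0.4348 -0.4924  0.098 ]
0.13929020787130628 87.78277602891897
```

```bash
cat >> h.py <<'E'
from scipy.spatial.transform import Rotation as R
def pose():
    s=env.get_state(); return np.array(s['tcp_pos']),R.from_quat(np.array(s['orientation'])[[1,2,3,0]]),s
def go(p,yd=None):
    "turn+shift in tool axes to TCP p, tool x down, jaw axis y at yd deg"
    q,r,s=pose(); y0=r.as_matrix()[:,1]
    if yd is None: yd=np.degrees(np.arctan2(y0[1],y0[0]))
    y=np.array([np.cos(np.radians(yd)),np.sin(np.radians(yd)),0]); x=np.array([0,0,-1.])
    T=R.from_matrix(np.c_[x,y,np.cross(x,y)])
    print('turn',(r.inv()*T).as_rotvec().round(4),'shift',r.inv().apply(np.array(p)-q).round(4),'| tcp',q.round(4),'F',s['wrist_force'].round(1),'gap',round(s['finger_gap'],4),'t',round(s['clock'],2))
E
python3 - <<'E'
from h import *
print(pose()[1].as_matrix().round(3))
go([.44,-.364,.2],87.6);go([.44,-.364,.2],-92.4);go([.44,-.364,.2],-2.4)
E
```

```text
[[-0.     0.397 -0.918]
 [ 0.001 -0.918 -0.397]
 [-1.    -0.001 -0.   ]]
turn [-2.6919e+00 -1.9000e-03  1.0000e-04] shift [ 0.0308 -0.0659 -0.2595] | tcp [ 0.2279 -0.5275  0.2306] F [ 0.4 -0.7 -0.1] gap 0.0856 t 0.15
turn [4.497e-01 1.000e-04 1.400e-03] shift [ 0.0308 -0.0659 -0.2595] | tcp [ 0.2279 -0.5275  0.2306] F [ 0.4 -0.7 -0.1] gap 0.0856 t 0.15
turn [-1.1211e+00 -9.0000e-04  1.1000e-03] shift [ 0.0308 -0.0659 -0.2595] | tcp [ 0.2279 -0.5275  0.2306] F [ 0.4 -0.7 -0.1] gap 0.0856 t 0.15
```

Emit:
{"api": "drive_tool", "payload": {
  "increments": "0.1 0 0 0.006 -0.013 -0.052 1; 0.2 0 0 0.012 -0.026 -0.104 1; 0.3 0 0 0.018 -0.04 -0.156 1; 0.4 0 0 0.024 -0.053 -0.208 1; 0.45 0 0 0.03 -0.066 -0.26 1; 0.45 0 0 0.03 -0.066 -0.26 1; 0.45 0 0 0.03 -0.066 -0.26 1; 0.45 0 0 0.03 -0.066 -0.26 1"
}}

```text
clock: 1.15
tcp_pos: [0.4397, -0.3651, 0.2014]
orientation: [0.015, -0.707, 0.016, 0.707]
wrist_force: [-0.1, -0.0, -0.3]
finger_gap: 0.0855
```

```bash
python3 - <<'E'
from h import *
im,i=snap('wrist','w1.png');go([.44,-.364,.066],-92.4);print(i['origin'])
snap('scene','s1.png')
E
```

```text
turn [-0.0022 -0.     -0.0003] shift [ 0.1354 -0.0012 -0.0003] | tcp [ 0.4396 -0.3652  0.2014] F [ 0.3 -0.   0.5] gap 0.0853 t 1.2
[ 0.50356944 -0.36709188  0.34305053]
```

View pics/w1.png

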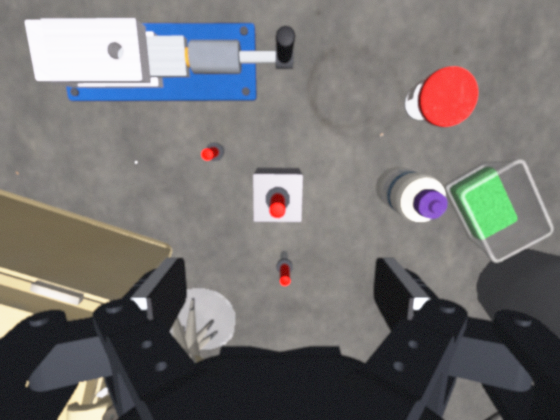

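The wrist view shows the stand pin at (278,207), the bore at about (116,50) and the post top at about (286,34). I'll zoom in on these to refine them.

```bash
python3 - <<'E'
from h import *
w=cv2.imread('pics/w1.png')
def c(x,y,s=50): return cv2.resize(w[y:y+s,x:x+s],(390,390),interpolation=cv2.INTER_CUBIC)
a=np.hstack([c(90,25),c(252,165,60)]) 
cv2.imwrite('pics/c3.png',a)
cv2.imwrite('pics/c4.png',c(260,15))
E
```

```text
(no output)
```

View pics/c3.png

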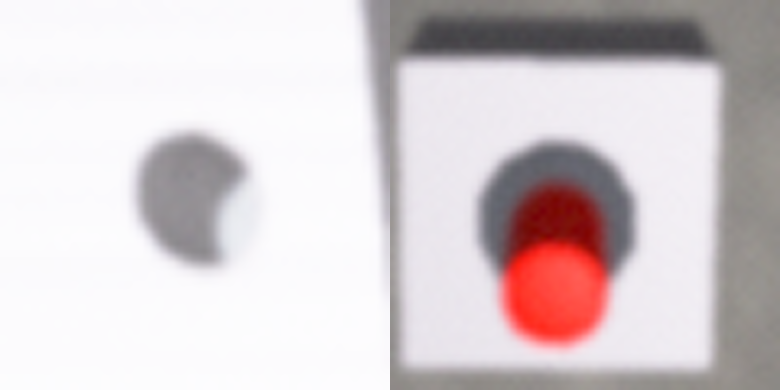

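View pics/c4.png

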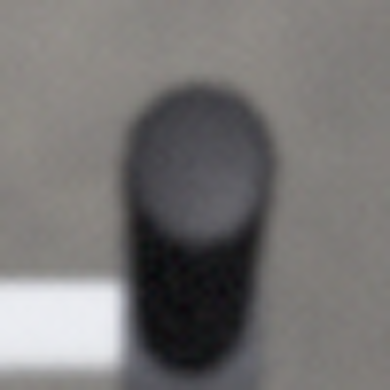

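```bash
python3 - <<'E'
from h import *
i=eyes.camera_info('wrist')
b=onz(i,(115.1,49.9),.062);p=onz(i,(276.95,209.6),.099);q=onz(i,(285.2,35.7),.102)
print('stand',onz(i,((557/6.5-60)+252-.4,165-.4+212/6.5),.052))
print('bore',b,'pin',p,'post',q);a=b-q;print(np.hypot(a[0],a[1]),np.degrees(np.arctan2(a[1],a[0])))
go([p[0],p[1],.066],-92.2)
E
```

```text
stand [ 0.43921038 -0.36228476  0.052     ]
bore [ 0.57059978 -0.23561679  0.062     ] pin [ 0.43936984 -0.36233018  0.099     ] post [ 0.56470872 -0.37398834  0.102     ]
0.1384969038160739 87.56214958430672
turn [-0.0058 -0.0001 -0.0003] shift [ 0.1355 -0.0029  0.0004] | tcp [ 0.4397 -0.3652  0.2015] F [-0.2 -0.7 -0.4] gap 0.0856 t 1.25
```

Emit:
{"api": "drive_tool", "payload": {
  "increments": "0 0 0 0.05 -0.003 0 1; 0 0 0 0.1 -0.003 0 1; 0 0 0 0.133 -0.003 0 1; 0 0 0 0.133 -0.003 0 1; 0 0 0 0.133 -0.003 0 0; 0 0 0 0.133 -0.003 0 0; 0 0 0 0.133 -0.003 0 0; 0 0 0 0.133 -0.003 0 0; 0 0 0 0.133 -0.003 0 0; 0 0 0 0.133 -0.003 0 0",
  "newtons": 40
}}

```text
clock: 2.5
tcp_pos: [0.4411, -0.3616, 0.0691]
orientation: [-0.014, 0.707, -0.015, -0.707]
wrist_force: [-1.9, 0.1, 5.6]
finger_gap: 0.0128
```

```bash
python3 - <<'E'
from h import *
snap('wrist','w2.png');go([.4394,-.3623,.15])
E
```

```text
turn [ 0.     -0.0011 -0.0011] shift [-0.0809  0.0008  0.0016] | tcp [ 0.4411 -0.3616  0.0691] F [-0.4  0.2  6. ] gap 0.0127 t 2.55
```

View pics/w2.png

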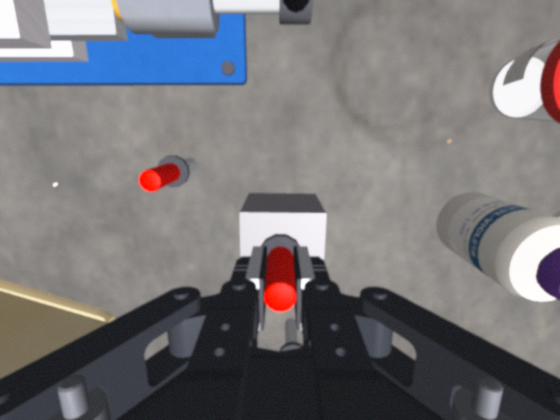

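Emit:
{"api": "drive_tool", "payload": {
  "increments": "0 0 0 -0.02 0 0 0; 0 0 0 -0.05 0 0 0; 0 0 0 -0.09 0 0 0; 0 0 0 -0.12 0 0 0; 0 0 0 -0.12 0 0 0; 0 0 0 -0.12 0 0 0"
}}

```text
clock: 3.3
tcp_pos: [0.4403, -0.3607, 0.1871]
orientation: [0.015, -0.707, 0.014, 0.707]
wrist_force: [0.2, 0.0, 0.0]
finger_gap: 0.013
```

```bash
python3 - <<'E'
from h import *
im,i=snap('scene','s2.png');snap('wrist','w3.png')
cv2.imwrite('pics/c5.png',cv2.resize(im[150:310,200:360,::-1],None,fx=3.7,fy=3.7,interpolation=cv2.INTER_CUBIC))
go([.5706,-.2356,.13],-92.3)
E
```

```text
turn [-0.002   0.0022  0.0021] shift [ 0.0565 -0.1301 -0.1254] | tcp [ 0.4399 -0.3604  0.1865] F [-0.5 -0.4 -1. ] gap 0.0124 t 3.4
```

View pics/c5.png

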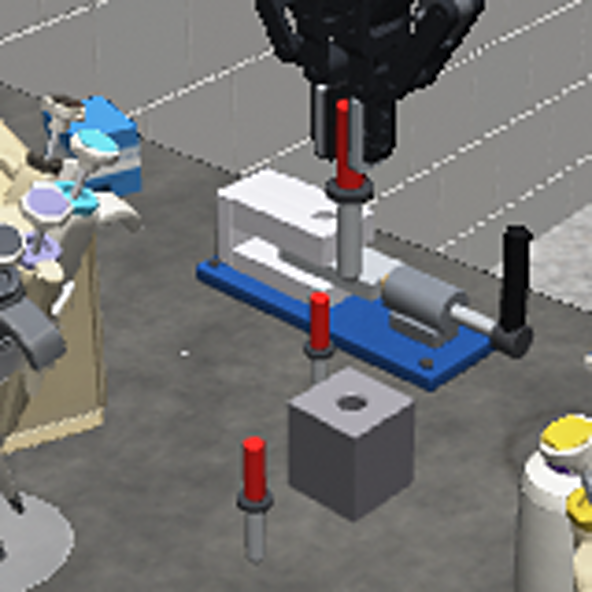

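View pics/w3.png

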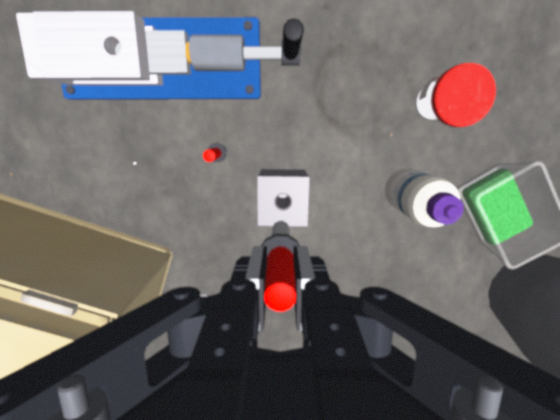

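```bash
python3 - <<'E'
from h import *
w=cv2.imread('pics/w3.png')
i=eyes.camera_info('wrist');q,r,s=pose()
hsv=cv2.cvtColor(w,cv2.COLOR_BGR2HSV)
m=((hsv[...,1]>180)&((hsv[...,0]<8)|(hsv[...,0]>172))&(hsv[...,2]>200)).astype(np.uint8)
m[:250]=0; m[340:]=0
n,l,st,c=cv2.connectedComponentsWithStats(m)
k=1+st[1:,4].argmax();print(c[k],st[k])
cc,rad=cv2.minEnclosingCircle(np.argwhere(l==k)[:,::-1].astype(np.float32));print(cc,rad)
P=onz(i,cc,q[2]+.030);print('pintop',P,'tcp',q,r.inv().apply(P-q))
print('collar bottom? stand hole',onz(i,(283.5,201.5),.052),'bore',onz(i,(112.5,45.5),.062))
# pin axis lateral: red columns edges per row
for y in (250,262,275):
    x=np.where((hsv[y,:,1]>150)&((hsv[y,:,0]<8)|(hsv[y,:,0]>172)))[0];x=x[(x>230)&(x<330)];print(y,x.min(),x.max())
E
```

```text
[279.64197531 296.42249657] [264 283  32  28 729]
(279.6290283203125, 296.5) 16.0162410736084
pintop [ 0.43861036 -0.3596447   0.21651128] tcp [ 0.43992767 -0.36040417  0.18651128] [-0.02999535 -0.00076716  0.00141504]
collar bottom? stand hole [ 0.43828615 -0.3628328   0.052     ] bore [ 0.5699672  -0.23576727  0.062     ]
250 272 288
262 267 294
275 266 295
```

Emit:
{"api": "drive_tool", "payload": {
  "increments": "0 0 0 0 -0.02 -0.02 0; 0 0 0 0 -0.055 -0.052 0; 0 0 0 0 -0.09 -0.087 0; 0 0 0 0 -0.116 -0.112 0; 0 0 0 0 -0.125 -0.124 0; 0 0 0 0.02 -0.125 -0.129 0; 0 0 0 0.043 -0.125 -0.129 0; 0 0 0 0.043 -0.125 -0.129 0; 0 0 0 0.043 -0.125 -0.129 0"
}}

```text
clock: 4.53
tcp_pos: [0.5746, -0.2423, 0.1456]
orientation: [0.015, -0.707, 0.015, 0.707]
wrist_force: [0.4, -0.6, -0.4]
finger_gap: 0.0124
```

```bash
python3 - <<'E'
from h import *
im,i=snap('scene','s3.png');w,_=snap('wrist','w4.png')
cv2.imwrite('pics/c6.png',cv2.resize(im[150:270,230:350,::-1],None,fx=5,fy=5,interpolation=cv2.INTER_CUBIC))
go([.5706,-.2356,.13],-92.3)
E
```

```text
turn [-0.0026 -0.0015 -0.001 ] shift [ 0.0164 -0.0067  0.0049] | tcp [ 0.5752 -0.2425  0.1464] F [ 0.3  0.5 -0.9] gap 0.0126 t 4.62
```

View pics/c6.png

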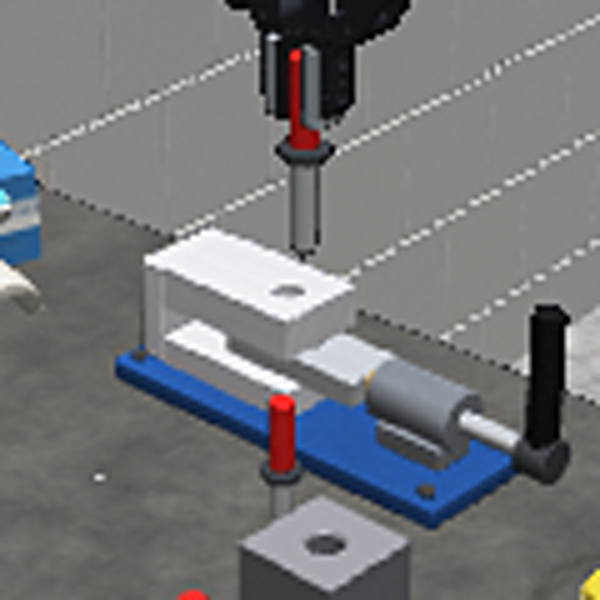

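View pics/w4.png

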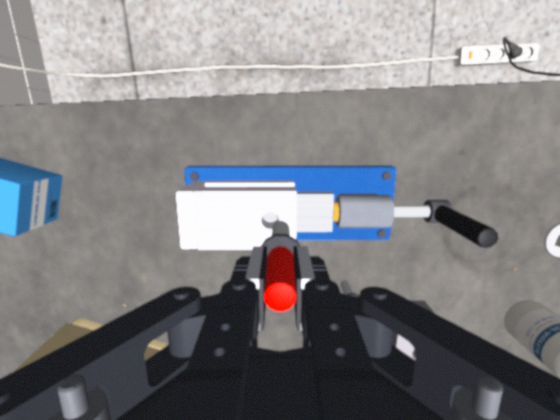

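```bash
python3 - <<'E'
from h import *
w=cv2.imread('pics/w4.png')
cv2.imwrite('pics/c7.png',cv2.resize(w[195:255,240:320],None,fx=10,fy=10,interpolation=cv2.INTER_CUBIC))
E
```

```text
(no output)
```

View pics/c7.png

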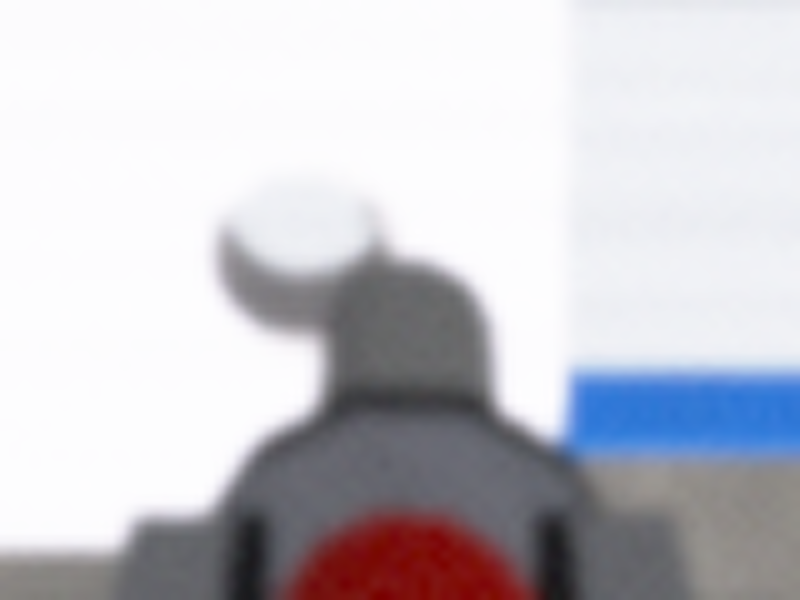

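```bash
python3 - <<'E'
from h import *
i=eyes.camera_info('wrist');q,r,s=pose()
e=onz(i,(280.35,220.35),q[2]-.0641+.004);b=onz(i,(269.65,219.95),.062)
tip=e-[.006,0,0];print('edge',e,'tip',tip,'tcp-tip',q-tip,'bore',b,'need',b-tip,'tool',r.inv().apply(b-tip))
e=onz(i,(280.35,220.35),.0); 
d=r.as_matrix();print(d.round(4)); print(i['origin'],i['attitude'])
E
```

```text
edge [ 0.57850235 -0.24239444  0.08631384] tip [ 0.57250235 -0.24239444  0.08631384] tcp-tip [ 2.69594816e-03 -6.90192341e-05  6.01000000e-02] bore [ 0.57190382 -0.23410782  0.062     ] need [-0.00059853  0.00828663 -0.02431384] tool [ 0.02430454 -0.0082766   0.00098836]
[[ 0.0014 -0.0428 -0.9991]
 [-0.001  -0.9991  0.0428]
 [-1.      0.001  -0.0015]]
[ 0.63882494 -0.24430137  0.28815682] [-0.68571952  0.09027866 -0.09322636  0.71620343]
```

Emit:
{"api": "drive_tool", "payload": {
  "increments": "0 0 0 0 -0.004 0.0005 0; 0 0 0 0.006 -0.0083 0.001 0; 0 0 0 0.013 -0.0083 0.001 0; 0 0 0 0.015 -0.0083 0.001 0; 0 0 0 0.015 -0.0083 0.001 0; 0 0 0 0.015 -0.0083 0.001 0"
}}

```text
clock: 5.38
tcp_pos: [0.5743, -0.2335, 0.1304]
orientation: [-0.015, 0.707, -0.015, -0.707]
wrist_force: [0.0, 0.9, -0.9]
finger_gap: 0.0129
```

```bash
python3 - <<'E'
from h import *
im,i=snap('scene','s4.png');w,_=snap('wrist','w5.png')
a=cv2.resize(im[180:230,260:310,::-1],(400,400),interpolation=cv2.INTER_CUBIC)
b=cv2.resize(w[200:250,255:305,::-1],(400,400),interpolation=cv2.INTER_CUBIC)
cv2.imwrite('pics/c8.png',np.hstack([a,b]))
go([.5706,-.2356,.13],-92.3)
E
```

```text
turn [-0.0021 -0.0003 -0.0003] shift [0.0005 0.0022 0.0036] | tcp [ 0.5743 -0.2336  0.1305] F [ 1.2  0.5 -1.1] gap 0.0128 t 5.47
```

View pics/c8.png

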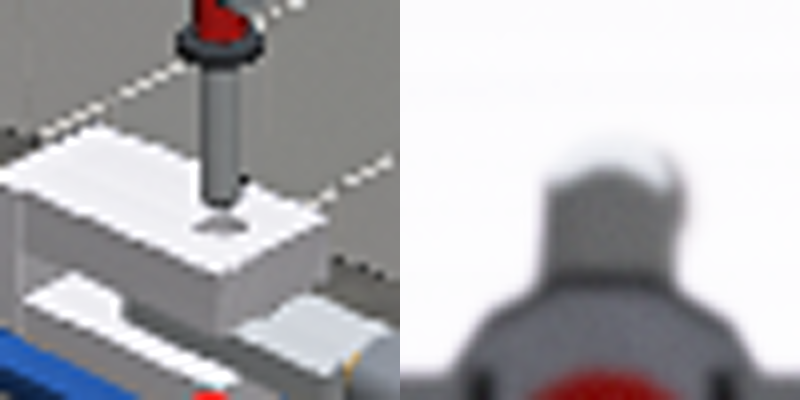

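```bash
python3 - <<'E'
from h import *
i=eyes.camera_info('scene')
K=i['camera_matrix'];A=np.array(i['attitude']);Rm=R.from_quat(A[[1,2,3,0]]).as_matrix()
def proj(p):
    c=Rm.T@(np.array(p)-i['origin']);c=c*[1,-1,-1];return (K@c)[:2]/c[2]
b=np.array([.572,-.2341,.062]);print(proj(b),'meas',(260+221/8-.45,180+226/8-.45))
for d in ([0,0,.001],[.001,0,0],[0,.001,0]): print(d,proj(b+d)-proj(b))
print(proj([.5716,-.2336,.0664]),'tip meas',(260+222/8-.45,180+201/8-.45))
E
```

```text
[286.47847046 207.53273163] meas (287.175, 207.8)
[0, 0, 0.001] [ 0.00136054 -0.40038034]
[0.001, 0, 0] [ 0.29004395 -0.16259508]
[0, 0.001, 0] [-0.34829663 -0.13688578]
[286.19355752 205.76498491] tip meas (287.3, 204.675)
```

Emit:
{"api": "drive_tool", "payload": {
  "increments": "0 0 0 0 -0.0005 -0.0005 0; 0 0 0 0.003 -0.0005 -0.0005 0; 0 0 0 0.006 -0.0005 -0.0005 0; 0 0 0 0.009 -0.0005 -0.0005 0; 0 0 0 0.011 -0.0005 -0.0005 0; 0 0 0 0.011 -0.0005 -0.0005 0"
}}

```text
clock: 6.22
tcp_pos: [0.5744, -0.2332, 0.119]
orientation: [0.015, -0.707, 0.015, 0.707]
wrist_force: [-1.2, -1.1, -2.4]
finger_gap: 0.0124
```

```bash
python3 - <<'E'
from h import *
im,i=snap('scene','s5.png');w,_=snap('wrist','w6.png')
a=cv2.resize(im[180:230,260:310,::-1],(400,400),interpolation=cv2.INTER_CUBIC)
b=cv2.resize(w[200:250,255:305,::-1],(400,400),interpolation=cv2.INTER_CUBIC)
cv2.imwrite('pics/c9.png',np.hstack([a,b]))
go([.5706,-.2356,.13],-92.3)
E
```

```text
turn [-0.0023  0.0006 -0.0003] shift [-0.011   0.0026  0.0037] | tcp [ 0.5744 -0.2331  0.119 ] F [-0.5 -1.  -2.2] gap 0.0128 t 6.33
```

View pics/c9.png

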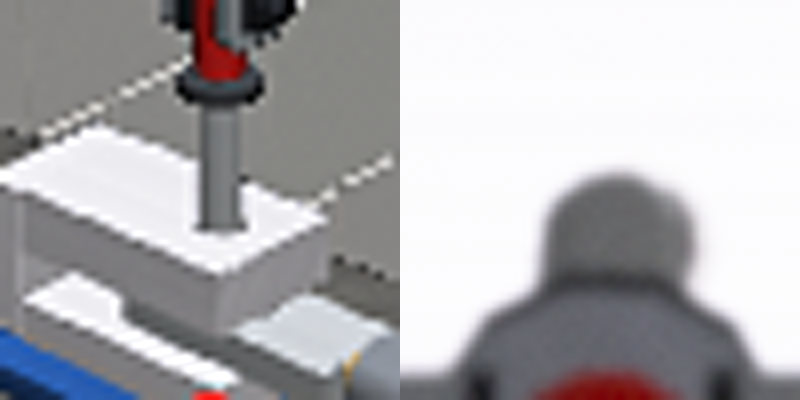

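Emit:
{"api": "drive_tool", "payload": {
  "increments": "0 0 0 0.002 0.0004 0 0; 0 0 0 0.005 0.0004 0 0; 0 0 0 0.008 0.0004 0 0; 0 0 0 0.011 0.0004 0 0; 0 0 0 0.012 0.0004 0 0; 0 0 0 0.012 0.0004 0 0"
}}

```text
clock: 7.08
tcp_pos: [0.5746, -0.2334, 0.107]
orientation: [0.015, -0.707, 0.015, 0.707]
wrist_force: [-1.5, -2.1, -1.6]
finger_gap: 0.0127
```

```bash
python3 - <<'E'
from h import *
im,i=snap('scene','s6.png')
cv2.imwrite('pics/c10.png',cv2.resize(im[160:250,240:330,::-1],None,fx=6,fy=6,interpolation=cv2.INTER_CUBIC))
go([.5706,-.2356,.13],-92.3)
E
```

```text
turn [-0.0022  0.0004 -0.    ] shift [-0.023   0.0024  0.0039] | tcp [ 0.5745 -0.2334  0.107 ] F [-1.4 -1.7 -1.3] gap 0.0127 t 7.12
```

View pics/c10.png

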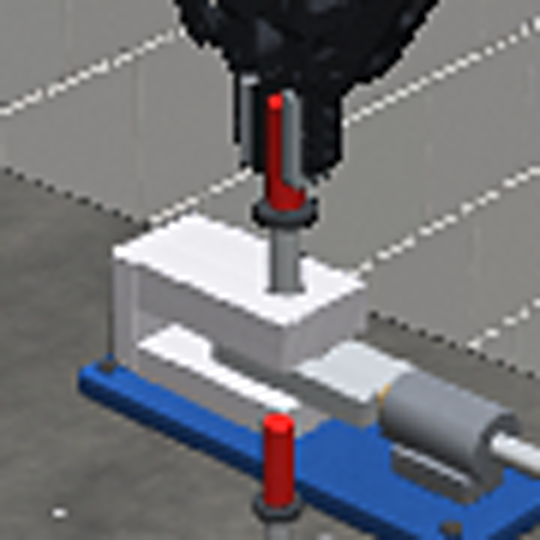

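Emit:
{"api": "drive_tool", "payload": {
  "increments": "0 0 0 0.001 0.0004 0.0004 0; 0 0 0 0.002 0.0004 0.0004 0; 0 0 0 0.002 0.0004 0.0004 0.4; 0 0 0 0.002 0.0004 0.0004 0.4; 0 0 0 0.002 0.0004 0.0004 0.4; 0 0 0 0.002 0.0004 0.0004 0.4"
}}

```text
clock: 7.88
tcp_pos: [0.5744, -0.2337, 0.1054]
orientation: [-0.015, 0.707, -0.015, -0.707]
wrist_force: [0.1, 0.3, -0.4]
finger_gap: 0.0342
```

```bash
python3 - <<'E'
from h import *
im,i=snap('scene','s7.png');snap('wrist','w7.png')
cv2.imwrite('pics/c11.png',cv2.resize(im[160:250,240:330,::-1],None,fx=6,fy=6,interpolation=cv2.INTER_CUBIC))
go([.5706,-.2356,.13],-92.3)
E
```

```text
turn [-0.002  -0.0001 -0.0001] shift [-0.0247  0.002   0.0036] | tcp [ 0.5743 -0.2337  0.1053] F [-0. -1.  0.] gap 0.0342 t 7.97
```

View pics/c11.png

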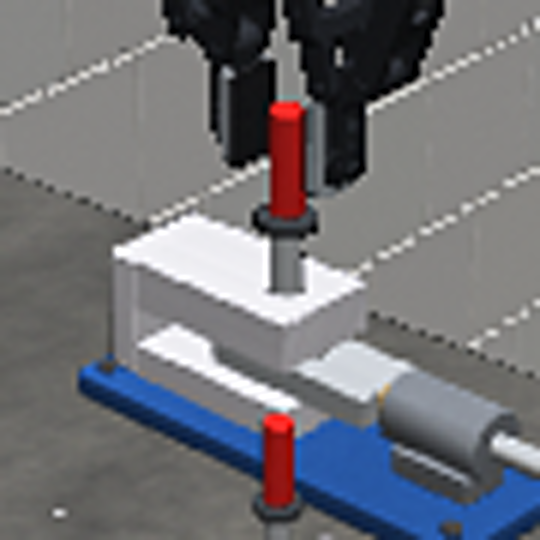

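View pics/w7.png

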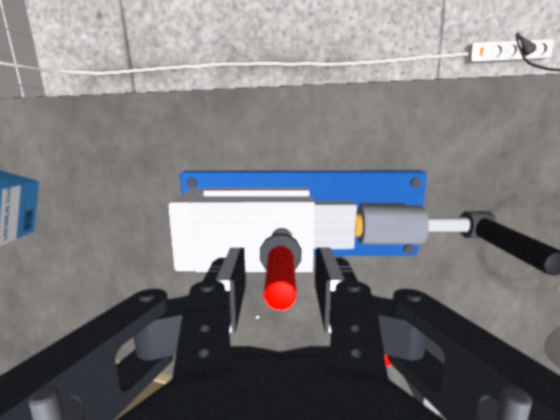

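Emit:
{"api": "drive_tool", "payload": {
  "increments": "0 0 0 -0.03 0 0 0.4; 0 0 0 -0.065 0 0 0.4; 0 0 0 -0.065 0.02 0 0; 0 0 0 -0.065 0.07 0 0; 0 0 0 -0.065 0.12 0 0; 0 0 0 -0.065 0.17 0 0; 0 0 0 -0.065 0.196 0 0; 0 0 0 -0.03 0.196 0 0; 0 0 0 0.01 0.196 0 0; 0 0 0 0.04 0.196 0 0; 0 0 0 0.04 0.196 0 0; 0 0 0 0.04 0.196 0 0"
}}

```text
clock: 9.48
tcp_pos: [0.5661, -0.4302, 0.0659]
orientation: [-0.015, 0.707, -0.015, -0.707]
wrist_force: [0.5, -0.2, 1.7]
finger_gap: 0.0001
```

```bash
python3 - <<'E'
from h import *
im,i=snap('scene','s8.png');t,_=snap('top','t8.png');snap('wrist','w8.png')
cv2.imwrite('pics/c12.png',np.hstack([cv2.resize(im[150:270,240:360,::-1],(400,400),interpolation=cv2.INTER_CUBIC),cv2.resize(t[140:260,240:360,::-1],(400,400),interpolation=cv2.INTER_CUBIC)]))
go([.566,-.4,.065],-92.4)
E
```

```text
turn [-0.0003 -0.0025 -0.0023] shift [ 0.0023 -0.0305  0.0022] | tcp [ 0.567  -0.4305  0.0674] F [-0.   0.   0.3] gap 0.0002 t 9.62
```

View pics/c12.png

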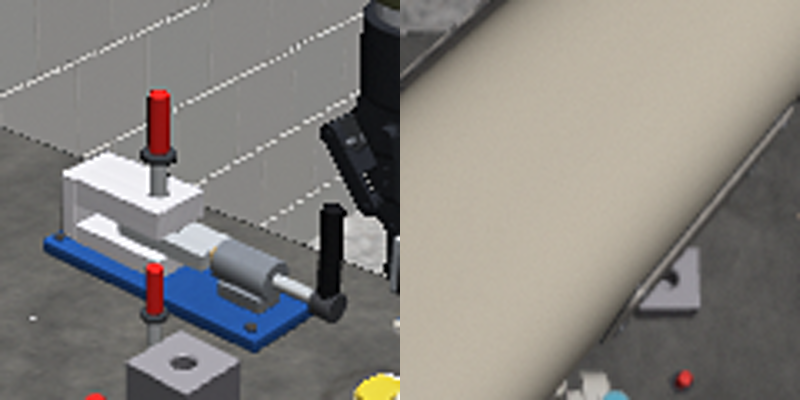

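View pics/w8.png

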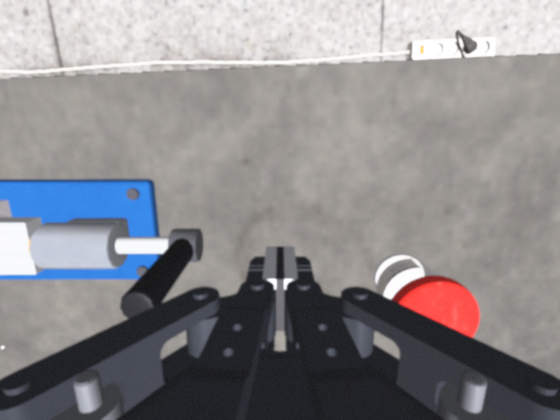

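Emit:
{"api": "drive_tool", "payload": {
  "increments": "0 0 0 -0.006 -0.01 0 0; 0 0 0 -0.011 -0.02 0 0; 0 0 0 -0.011 -0.028 0 0; 0 0 0 -0.011 -0.03 0 0; 0 0 0 -0.011 -0.032 0 0; 0 0 0 -0.011 -0.034 0 0; 0 0 0 -0.011 -0.036 0 0; 0 0 0 -0.011 -0.037 0 0; 0 0 0 -0.011 -0.038 0 0; 0 0 0 -0.011 -0.038 0 0"
}}

```text
clock: 10.88
tcp_pos: [0.5675, -0.3918, 0.0761]
orientation: [0.015, -0.707, 0.015, 0.707]
wrist_force: [0.1, -3.2, -1.8]
finger_gap: -0.0001
```

```bash
python3 - <<'E'
from h import *
im,i=snap('scene','s9.png');snap('wrist','w9.png')
cv2.imwrite('pics/c13.png',cv2.resize(im[150:270,240:360,::-1],(600,600),interpolation=cv2.INTER_CUBIC))
go([.566,-.4,.065],-92.4)
E
```

```text
turn [-0.0004  0.0001  0.0001] shift [0.0112 0.0085 0.0012] | tcp [ 0.5675 -0.3916  0.0762] F [-0.6 -2.7 -1.5] gap -0.0001 t 10.97
```

View pics/c13.png

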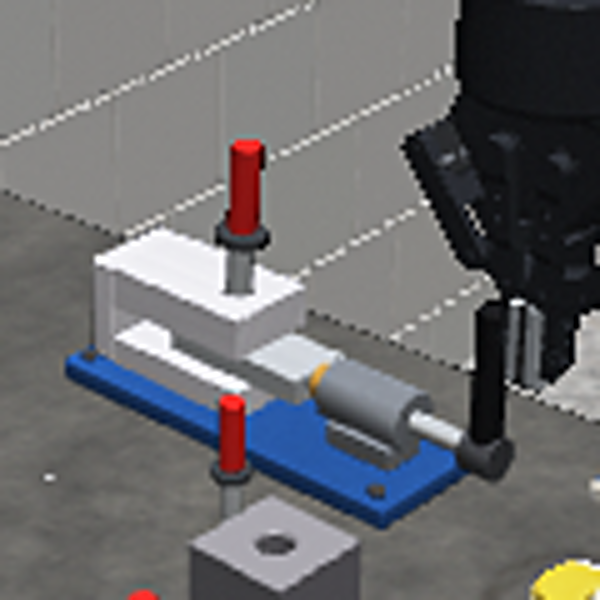

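View pics/w9.png

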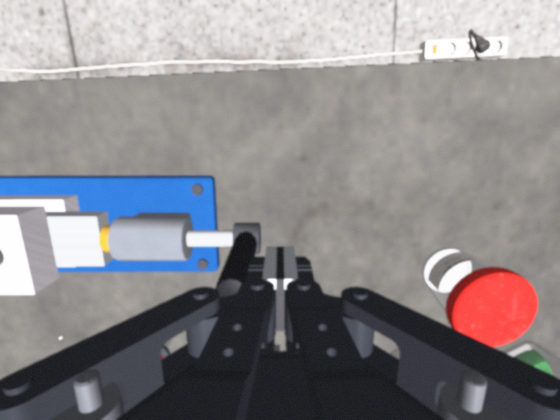

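Emit:
{"api": "drive_tool", "payload": {
  "increments": "0 0 0 0 -0.0012 0 0; 0 0 0 0 -0.0024 0 0; 0 0 0 0 -0.003 0 0"
}}

```text
clock: 11.35
tcp_pos: [0.5677, -0.3884, 0.0762]
orientation: [0.015, -0.707, 0.015, 0.707]
wrist_force: [0.0, -3.4, -2.2]
finger_gap: -0.0001
```

Emit:
{"api": "drive_tool", "payload": {
  "increments": "0 0 0 0 -0.0012 0 0; 0 0 0 0 -0.0024 0 0; 0 0 0 0 -0.003 0 0"
}}

```text
clock: 11.72
tcp_pos: [0.5678, -0.3854, 0.0763]
orientation: [0.015, -0.707, 0.015, 0.707]
wrist_force: [-0.6, -2.9, -2.4]
finger_gap: -0.0001
```

Emit:
{"api": "drive_tool", "payload": {
  "increments": "0 0 0 0 -0.0012 0 0; 0 0 0 0 -0.0024 0 0; 0 0 0 0 -0.0024 0 0"
}}

```text
clock: 12.1
tcp_pos: [0.5679, -0.3834, 0.0763]
orientation: [0.015, -0.707, 0.015, 0.707]
wrist_force: [-1.1, -5.0, -3.6]
finger_gap: 0.0002
```

```bash
python3 - <<'E'
from h import *
im,i=snap('scene','s10.png')
cv2.imwrite('pics/c14.png',cv2.resize(im[150:270,240:360,::-1],(600,600),interpolation=cv2.INTER_CUBIC))
go([.566,-.4,.065],-92.4)
E
```

```text
turn [-0.0005  0.     -0.0004] shift [0.0113 0.0167 0.0012] | tcp [ 0.5679 -0.3834  0.0763] F [-1.3 -4.7 -2.1] gap -0.0001 t 12.15
```

View pics/c14.png

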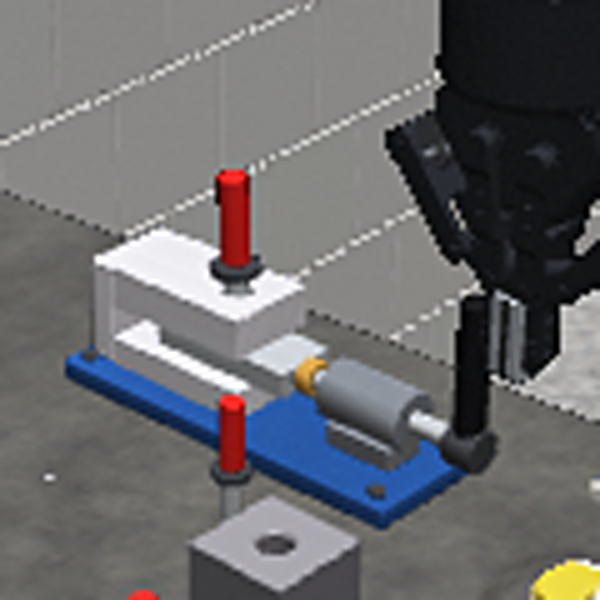

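Emit:
{"api": "drive_tool", "payload": {
  "increments": "0 0 0 0 0.001 0 0; 0 0 0 0 0.002 0 0; 0 0 0 0 0.005 0 0; 0 0 0 0 0.015 0 0; 0 0 0 -0.04 0.02 0 0; 0 0 0 -0.084 0.02 0 0; 0 0 0 -0.084 -0.03 0 0; 0 0 0 -0.084 -0.09 0.001 0; 0 0 0 -0.084 -0.14 0.0024 0; 0 0 0 -0.074 -0.149 0.0024 0; 0 0 0 -0.064 -0.149 0.0024 0; 0 0 0 -0.064 -0.149 0.0024 0"
}}

```text
clock: 13.65
tcp_pos: [0.5713, -0.2353, 0.1389]
orientation: [0.016, -0.706, 0.015, 0.708]
wrist_force: [-0.2, -0.6, -0.8]
finger_gap: -0.0002
```

```bash
python3 - <<'E'
from h import *
im,i=snap('scene','s11.png');snap('wrist','w11.png')
cv2.imwrite('pics/c15.png',cv2.resize(im[150:270,240:360,::-1],(600,600),interpolation=cv2.INTER_CUBIC))
go([.572,-.234,.12])
E
```

```text
turn [0.     0.0005 0.    ] shift [ 0.0198 -0.0017 -0.0002] | tcp [ 0.5717 -0.2357  0.1398] F [-0.1  0.2  0.4] gap 0.0004 t 13.75
```

View pics/c15.png

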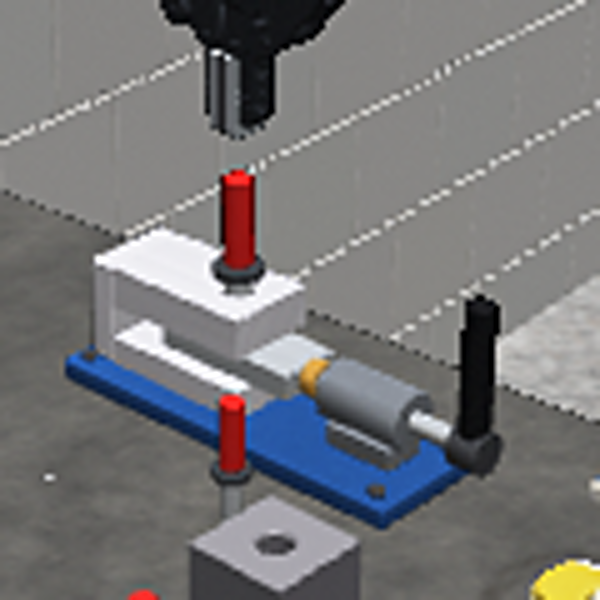

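View pics/w11.png

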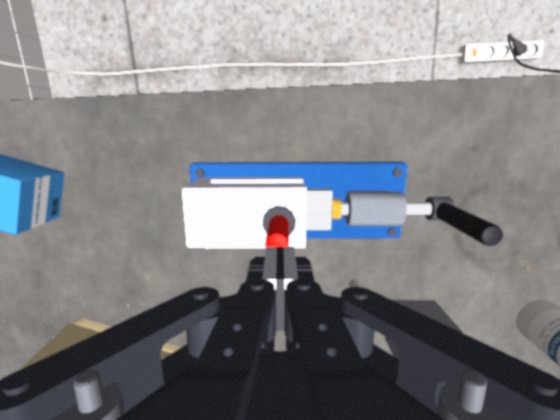

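Emit:
{"api": "drive_tool", "payload": {
  "increments": "0 0 0 0.01 -0.0017 0 0; 0 0 0 0.018 -0.0017 0 0; 0 0 0 0.02 -0.0017 0 0; 0 0 0 0.021 -0.0017 0 0; 0 0 0 0.022 -0.0017 0 0; 0 0 0 0.023 -0.0017 0 0; 0 0 0 0.024 -0.0017 0 0; 0 0 0 0.024 -0.0017 0 0"
}}

```text
clock: 14.75
tcp_pos: [0.5721, -0.2326, 0.1165]
orientation: [-0.015, 0.707, -0.015, -0.707]
wrist_force: [0.2, 0.7, 0.2]
finger_gap: 0.0
```

Emit:
{"api": "drive_tool", "payload": {
  "increments": "0 0 0 0.0005 0 0 0; 0 0 0 0.001 0 0 0; 0 0 0 0.0015 0 0 0; 0 0 0 0.002 0 0 0; 0 0 0 0.002 0 0 0"
}}

```text
clock: 15.38
tcp_pos: [0.5729, -0.2331, 0.1158]
orientation: [-0.014, 0.708, -0.015, -0.706]
wrist_force: [-0.1, 0.1, 6.4]
finger_gap: -0.0001
```

Emit:
{"api": "drive_tool", "payload": {
  "increments": "0 0 0 0.0005 0 0 0; 0 0 0 0.001 0 0 0; 0 0 0 0.0015 0 0 0; 0 0 0 0.0015 0 0 0"
}}

```text
clock: 15.88
tcp_pos: [0.5733, -0.2333, 0.1149]
orientation: [-0.014, 0.708, -0.016, -0.706]
wrist_force: [-1.0, 1.1, 10.0]
finger_gap: 0.0002
```

Emit:
{"api": "drive_tool", "payload": {
  "increments": "0 0 0 0.0005 0 0 0; 0 0 0 0.001 0 0 0; 0 0 0 0.0015 0 0 0; 0 0 0 0.0015 0 0 0"
}}

```text
clock: 16.38
tcp_pos: [0.5736, -0.2335, 0.1139]
orientation: [-0.014, 0.709, -0.016, -0.705]
wrist_force: [-0.6, 0.4, 12.3]
finger_gap: -0.0002
```

Emit:
{"api": "drive_tool", "payload": {
  "increments": "0 0 0 0.0005 0 0 0; 0 0 0 0.001 0 0 0; 0 0 0 0.0015 0 0 0; 0 0 0 0.0015 0 0 0"
}}

```text
clock: 16.88
tcp_pos: [0.5731, -0.2334, 0.1118]
orientation: [-0.014, 0.708, -0.016, -0.706]
wrist_force: [-0.7, -0.1, 7.7]
finger_gap: 0.0003
```

Force fell and the tool sank, so the pin is passing the balls. I'll keep going to home.

Emit:
{"api": "drive_tool", "payload": {
  "increments": "0 0 0 0.0005 0 0 0; 0 0 0 0.001 0 0 0; 0 0 0 0.0015 0 0 0; 0 0 0 0.0015 0 0 0"
}}

```text
clock: 17.38
tcp_pos: [0.5729, -0.2333, 0.1097]
orientation: [-0.014, 0.708, -0.016, -0.706]
wrist_force: [-0.5, -1.2, 6.2]
finger_gap: -0.0004
```

Emit:
{"api": "drive_tool", "payload": {
  "increments": "0 0 0 0.0005 0 0 0; 0 0 0 0.001 0 0 0; 0 0 0 0.0015 0 0 0; 0 0 0 0.0015 0 0 0"
}}

```text
clock: 17.88
tcp_pos: [0.5729, -0.2334, 0.1091]
orientation: [-0.014, 0.708, -0.016, -0.706]
wrist_force: [-1.4, -0.6, 11.6]
finger_gap: 0.0002
```

Emit:
{"api": "drive_tool", "payload": {
  "increments": "0 0 0 0.001 0 0 0; 0 0 0 0.0015 0 0 0; 0 0 0 0.0015 0 0 0"
}}

```text
clock: 18.25
tcp_pos: [0.5731, -0.2335, 0.109]
orientation: [-0.014, 0.708, -0.016, -0.705]
wrist_force: [-3.3, 1.4, 19.1]
finger_gap: -0.0005
```

Emit:
{"api": "drive_tool", "payload": {
  "increments": "0 0 0 -0.005 0 0 0; 0 0 0 -0.015 0 0 0; 0 0 0 -0.05 0 0 0; 0 0 0 -0.09 0 0 0; 0 0 0 -0.09 0 0 0; 0 0 0 -0.09 0 0 0; 0 0 0 -0.09 0 0 0"
}}

```text
clock: 19.12
tcp_pos: [0.5712, -0.2321, 0.1937]
orientation: [0.015, -0.706, 0.014, 0.708]
wrist_force: [-0.7, -0.0, -0.3]
finger_gap: -0.0002
```

```bash
python3 - <<'E'
from h import *
im,i=snap('scene','s12.png');w,_=snap('wrist','w12.png')
a=cv2.resize(im[170:250,240:320,::-1],(400,400),interpolation=cv2.INTER_CUBIC)
cv2.imwrite('pics/c16.png',np.hstack([a,cv2.resize(w[100:300,160:360,::-1],(400,400))]))
go([.572,-.234,.12])
E
```

```text
turn [0.     0.0022 0.0011] shift [ 0.0739  0.0019 -0.001 ] | tcp [ 0.5712 -0.2321  0.1939] F [-0.1 -0.3 -0.8] gap -0.0003 t 19.23
```

View pics/c16.png

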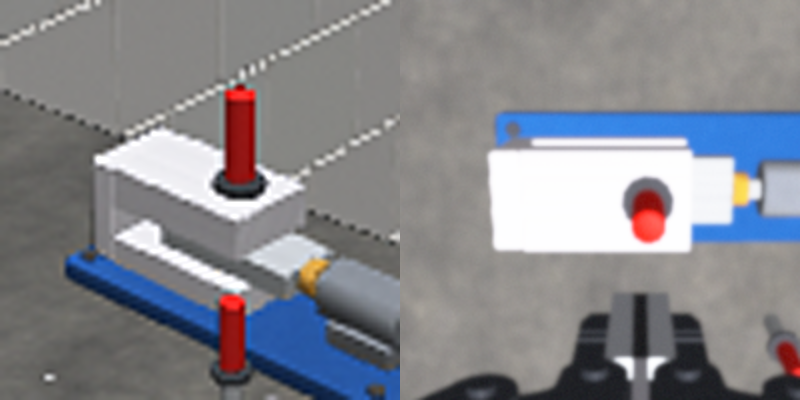

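View pics/s12.png

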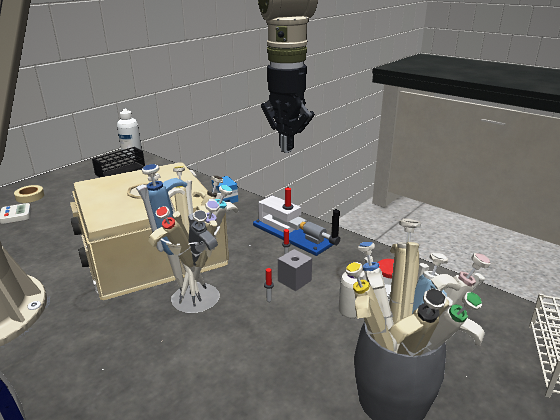

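The collar sits flat on the ear, the pin is upright, the bar is held forward and the gripper is clear. I'm handing the job in.

```bash
python3 -c "
from workcell import job; print(job.hand_in())"
```

```text
the job is handed in; nothing more can be done
None
```

The rig is coupled and the job was handed in at about 19 s of the 54 s allowed; no verdict comes back.

- **Pin in the upper ear:** I took the largest red pin from the grey stand, set it in the bore and released it. It dropped the last few millimetres onto the tongue and stood upright.
- **Bar into the clevis:** I pushed the handle post at about 10 mm/s until the wrist force rose from about 3 N to 5 N. The picture then showed the pin had dropped about 15 mm, so I backed off and the bar stayed held by the pin.
- **Pressing home:** Pressing the pin top with shut fingers, the force peaked near 12 N and fell back as the pin passed the balls. It then stopped firmly with the fingertips at 109 mm, which is the height of the pin top when fully home. The last press read 19 N.

**Final checks:** The last pictures show the collar flat on the ear, the pin upright, the bar held forward and the gripper about 85 mm above the pin. The arm never came near the cup, blue box or bottle, but I did not re-measure their positions at the end.

**Disagreements:** Before insertion, the scene and wrist views differed by about 3 mm on the tip height, so I lowered the pin in short steps and watched the force. My top and wrist camera positions agreed to about 2 mm.

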